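Shut the tube reader and hold the check plate in its beam

ROBOT

A 6-joint arm with a two-finger parallel gripper is mounted at the origin on the work surface. World frame = base frame: x ahead of the robot, y to its left, z up, the work surface at z = 0. Lengths are in m, angles in rad, forces in N, time in s.
With the tool pointing down it reaches from about 0.325 to 0.9 m from the base axis. Payload 3.5 kg.
Tool frame: the origin (TCP) lies midway between the tips of the shut fingers; the grasp point (between the pads) lies 19 mm behind it; z points along the fingers, y is the direction in which the jaws open and shut (so a half turn about z gives the same grasp; the last joint's range is limited). The gripper opens to 85 mm and grips with 20 to 120 N. Pads are 22 mm wide; open, the fingers measure 114 mm over their backs; the gripper's body (76 mm by 85 mm) begins 54 mm behind the grasp point. The pads swing forward as they close: fully open they stand 13 mm farther back than shut.
Start: joints at [1.157, 0.276, -0.026, 1.268, 0, 1.467], TCP at [0.191, 0.595, 0.231] pointing down, gripper open.
Joint ranges: [-3.12, 3.12], [-0.85, 1.88], [-1.08, 1.24], [-1.95, 2.15], [-1.57, 1.53], [-3.14, 3.14]. Speed limits (rad/s): [2.57, 2.57, 3.14, 3.14, 3.14, 3.14].

INTERFACE

Orientations are given as a 3x3 rotation matrix whose columns are the frame's x, y, z axes.
In Python, from plant import * gives the robot as it stands.
- The arm moves only by the shell command python3 -m jog 'ROWS' [FORCE]. ROWS is JSON, a list of rows, each a list of 7 numbers: the shift along the tool's x, y, z in cm, then the turn, a rotation vector about the tool's x, y, z in rad, then the gripper command: -1 is shut, 1 is fully open, values between are in proportion. A call has 1 to 12 rows; each row is the pose to reach, as a shift and turn from the pose commanded when the call began, along the tool's axes at that moment; what a row does not reach only later rows make up. A row lasts 1/12 s, in which the tool goes at most 41.7 mm and 7.16 degrees, less where a joint would pass 70% of its speed; a pose out of reach is approached as far as the arm can. A call with a gripper value outside its range is refused whole. The fingers move at their own pace and stop on an object; FORCE is the grip in N (left out, the last holds). Time passes only in rows, so rows that repeat a pose let the fingers close. It gives the time, the measured TCP pose, the force and the opening at its end, in the units of the state.
- get_state(): the state, without advancing time (a new reading comes with each control period).
- camera(name): name is "scene" or "side" or "wrist"; returns (picture, depth): 400x640x3 uint8, red, green, blue; 400x640 float32, m along the optical axis (not along the pixel's ray), 0 where there is no reading.
- camera_model(name): a dict with "mtx" (3x3 intrinsics, pixels), "k1" (the pictures are not rectified: a ray, as slopes to the right and down, at radius r is drawn at 1 + k1 r^2 times it, then the intrinsics apply), "R" (3x3) and "t" (3): a world point X has camera coordinates R X + t; the wrist camera has in their place "hand_eye" (4x4, takes a point from camera to tool coordinates, whose origin is the TCP and whose axes are the flange's). Camera axes: x right, y down, z forward; pixel columns grow to the right and rows downward; lengths in m; the calibration is good to about 2 mm. A picture is of the moment at which its call begins: read the wrist's pose just before it. camera_model takes no time and is no camera call.
- job_done(): hands the job in, once; it reports no verdict.
The state is a dict: "time": time; "q": joint angles; "joint_velocities": joint speeds; "joint_efforts": joint torques, N m; "tool_pos": TCP position; "orientation": TCP orientation; "contact_force": force on the tool from outside, world axes, zero at the start; "moment": the same for the moment, N m; "grip_width": finger opening in m.
Only numpy, scipy, OpenCV 4.12 (cv2) and the standard library are available. Lean on these libraries where they do the work, as an engineer would, in place of code of your own. Each camera call takes 0.05 s, during which the arm holds its last target.

TASK

Push the tube reader's open side door shut until it clicks home on its catch. Then take the check plate (narrow blade, flat upright grip) out of the stand, lower its blade through the slot in the reader's roof until the dark line across the blade is level with the roof, and finish while still holding it there: do not let go or let its collar come down on the roof. Leave the spare plate, tube rack, jar and scoop where they are.

Things in the scene. Friction and masses are not known exactly. Their poses are not given: they have to be found in the camera images.
- reader: white bench-top tube reader, fixed to the bench: a box 150 (its x) by 140 (its y) by 130 mm high; origin at the centre of its underside, z up. Its door is on its +y side; the door's post with the spring ball catch stands at the +x end of that side (its outer face at y = +84 mm, as high as the roof)
- reader_slot (a point): centre of the slot in the reader's roof, at the roof's upper face (130 mm above the bench). The slot is 8 mm wide along the reader's x and 42 mm long along its y, through a 10 mm roof, with a 3 mm chamfer around its mouth; the space below is empty for 100 mm under the slot. Axes parallel to the reader's
- door (a joint): angle of the reader's side door, rad: 0 = fully shut and seated on the catch, grows as it swings out (counter-clockwise seen from above); starts between 0.6 and 1.2. It stays where it is left. The ball catch resists over the last 0.08 rad with up to about 9 N at the push point (short of it the door springs back to about 0.08 rad), then snaps in and holds it
- door_hinge (a point): point on the door's upright hinge axis, at reader x = -65, y = +77 mm, 66 mm above the bench; the point turns with the door: its x axis runs along the door from the hinge to the free edge, its y axis is the door's outward normal
- door_push (a point): point on the door's outer face, 90 mm along the door from the hinge axis and 6 mm outward of it, 85 mm above the bench; axes as door_hinge. The door is 12 mm thick, its free edge is 117 mm from the hinge axis, it spans 12 to 120 mm above the bench and has no handle
- stand: white plastic stand 70 (its x) by 170 (its y) by 90 mm high, fixed, with two slots 10 by 56 mm in its top board at y = -43 and +43 mm, a plate hanging by its collar in each; origin at the centre of its underside
- plate: check plate, 85 to 170 g; origin at the centre of the blade's lower end, z up along the plate. Blade 6 mm thick (its x) by 40 mm wide (its y), from z = 0 to 80 mm, with a dark line across it at z = 45 mm; then a collar 20 by 66 mm, z = 80 to 88 mm; then a flat upright grip 12 mm thick (x) by 30 mm wide (y), z = 88 to 130 mm. Hangs upright in either place of the stand, collar on the stand's top
- spare: spare plate that stays in the stand: like the check plate but with a 50 mm wide blade (too wide for the slot) and a round knob 22 mm in diameter, z = 88 to 118 mm, instead of the flat grip; origin at the blade's lower end
- rack: white foam rack 90 by 150 mm, 107 mm high, full of red-capped sample tubes; loose, origin at the centre of its underside; leave alone
- jar: small jar with a white lid, 56 mm in diameter, 75 mm high; loose, origin at the centre of its underside; leave alone
- scoop: flat blue plastic scoop, about 130 mm long along its x, 6 mm high, lying on the bench; leave alone
Things that resemble listed ones, but are neither listed nor needed, are in the scene too. Leave any red look-alike of the plate alone.

How it is judged:
On the way, in this order (a step that is already met when the one before it is completed fails the run):
1. the door is shut on its catch (value of joint door below 0.02 rad), for 0.2 s.
2. the check plate's blade is through the roof slot (z of plate in the frame of reader_slot below -0.02 m and horizontal distance between plate and reader_slot below 0.01 m), for 0.2 s.
At the end, for the whole second after the job is handed in: Door within 0.02 rad of shut. Check plate in the fingers (over 1 N), still, upright within 0.12 rad, blade in the roof slot (lower end within 10 mm of its centre in plan, turned within 0.15 rad) with 33 to 57 mm of blade below the roof's upper face (line within 12 mm of the roof) (value of joint door below 0.02 rad and z of plate in the frame of reader_slot between -0.057 and -0.033 m and horizontal distance between plate and reader_slot below 0.01 m and angle between the y axis of plate and the y axis of reader, either way round below 0.15 rad and angle between plate's own z axis and vertical below 0.12 rad and contact force between the fingers and plate above 1 N and linear speed of plate below 0.02 m/s); the arm keeps its last pose, push and grip.
It fails at once if the spare plate is moved (distance of spare from where it was at the start of the episode above 0.025 m).
It fails at once if the tube rack is moved (distance of rack from where it was at the start of the episode above 0.025 m).
It fails at once if the jar is moved (distance of jar from where it was at the start of the episode above 0.025 m).
It fails at once if the scoop is moved (distance of scoop from where it was at the start of the episode above 0.025 m).
It also fails if it takes over 64 s, if anything falls off the work surface, if the arm or the gripper's body presses on something with over 40 N, if the wrist force passes 120 N, or if a joint passes its speed limit or range.

## Working session

There is one attempt and no reset: what is moved stays moved. The work goes in short steps, Python scripts to look and compute and a shell command to move; the robot and the scene stay as the last step left them, time stands still between calls to the robot, and variables do not carry over. Pictures are saved under pics/ and viewed, and the job is handed in when it is done.

```bash
ls; mkdir -p pics; python3 - <<'E'
from plant import *
import cv2,numpy as np
print(get_state())
for n in ("scene","side","wrist"):
    p,d=camera(n); cv2.imwrite(f"pics/{n}0.png",p[:,:,::-1]); np.save(f"pics/{n}0.npy",d)
    print(n,camera_model(n))
E
```

```text
pics
{'time': 0.0, 'q': array([ 1.15658695e+00,  2.77129610e-01, -2.78972478e-02,  1.26800472e+00,
        4.63697351e-06,  1.46742247e+00]), 'joint_velocities': array([ 0.0014483 ,  0.00074192, -0.00038598,  0.00172904, -0.00096161,
       -0.00098993]), 'joint_efforts': array([-6.29701608e-04, -4.45506907e+01,  2.95202136e+01,  1.63047173e-02,
       -1.34334200e-04,  4.51546043e-06]), 'tool_pos': array([0.19083312, 0.59432713, 0.2301541 ]), 'orientation': array([[-9.52078248e-01,  3.05853221e-01, -9.03859025e-04],
       [ 3.05854466e-01,  9.52076082e-01, -2.04436262e-03],
       [ 2.35267666e-04, -2.22284250e-03, -9.99997502e-01]]), 'contact_force': array([ 0.47672835, -0.27490455,  0.69191988]), 'moment': array([-0.00202932, -0.00596604,  0.02054152]), 'grip_width': 0.08549667668655896}
scene {'mtx': array([[505.05949761,   0.        , 323.61604683],
       [  0.        , 505.05949761, 197.40443232],
       [  0.        ,   0.        ,   1.        ]]), 'k1': -0.12349536676547024, 'R': array([[ 0.1425139 ,  0.98969001, -0.01426429],
       [ 0.75883346, -0.1185011 , -0.64041336],
[... 356 characters left out ...]
     [-0.19855137, -0.75341703, -0.62684937],
       [ 0.14039744,  0.61112261, -0.77898505]]), 't': array([-0.55355533,  0.16387328,  1.12234281])}
wrist {'mtx': array([[337.02564693,   0.        , 318.03478099],
       [  0.        , 337.02564693, 195.12924557],
       [  0.        ,   0.        ,   1.        ]]), 'k1': -0.022196368870229178, 'hand_eye': array([[ 2.03686824e-04, -9.59765230e-01, -2.80803599e-01,
         7.08516945e-02],
       [ 9.99999979e-01,  1.92384673e-04,  6.78150133e-05,
        -5.82775255e-04],
       [-1.10641834e-05, -2.80803607e-01,  9.59765250e-01,
        -1.42370041e-01],
       [ 0.00000000e+00,  0.00000000e+00,  0.00000000e+00,
         1.00000000e+00]])}
```

View pics/scene0.png

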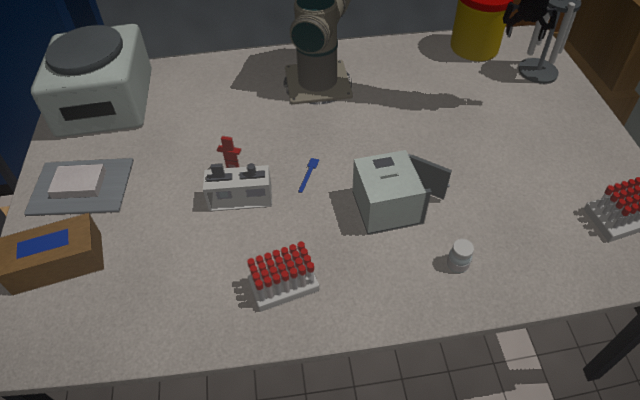

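View pics/side0.png

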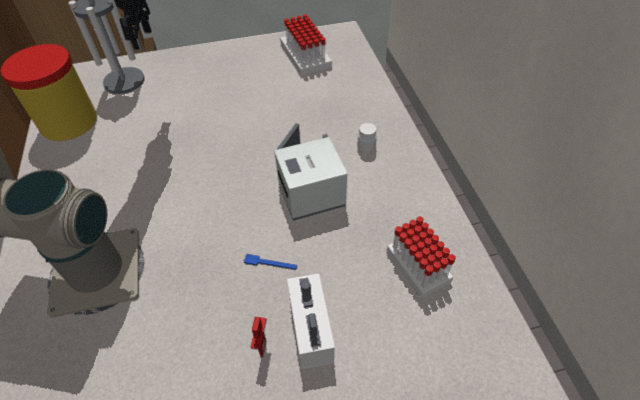

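View pics/wrist0.png

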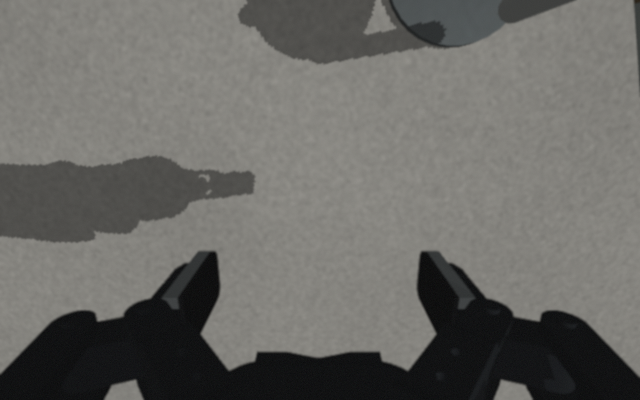

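```bash
cat > h.py <<'E'
import numpy as np,cv2
from plant import *
def cm(name,st=None):
    m=camera_model(name)
    if name=="wrist":
        T=np.eye(4);T[:3,:3]=st["orientation"];T[:3,3]=st["tool_pos"]
        W=T@np.array(m["hand_eye"]);R=W[:3,:3].T;t=-R@W[:3,3]
    else: R,t=np.array(m["R"]),np.array(m["t"])
    return m["mtx"],m["k1"],R,t
def slopes(c,uv):
    K,k1,R,t=c; uv=np.atleast_2d(np.float64(uv))
    return cv2.undistortPoints(uv.reshape(-1,1,2),K,np.array([k1,0,0,0.]),).reshape(-1,2)
def ray(c,uv):
    s=slopes(c,uv); d=np.c_[s,np.ones(len(s))]@c[2]; return -c[2].T@c[3],d
def atz(c,uv,z):
    o,d=ray(c,uv); return o+d*((z-o[2])/d[:,2])[:,None]
def dep(c,uv,D):
    s=slopes(c,uv); uv=np.atleast_2d(uv); z=D[np.int32(np.round(uv[:,1])),np.int32(np.round(uv[:,0]))]
    return (np.c_[s,np.ones(len(s))]*z[:,None]-c[3])@c[2]
def cloud(c,D):
    v,u=np.mgrid[0:400,0:640]; return dep(c,np.c_[u.ravel(),v.ravel()],D).reshape(400,640,3)
def proj(c,X):
    K,k1,R,t=c
    return cv2.projectPoints(np.atleast_2d(np.float64(X)),cv2.Rodrigues(R)[0],t,K,np.array([k1,0,0,0.]))[0].reshape(-1,2)
def tri(c1,uv1,c2,uv2):
    o1,d1=ray(c1,uv1);o2,d2=ray(c2,uv2);out=[]
    for a,b in zip(d1,d2):
        s=np.linalg.lstsq(np.c_[a,-b],o2-o1,rcond=None)[0]; p,q=o1+a*s[0],o2+b*s[1]; out.append(np.r_[(p+q)/2,np.linalg.norm(p-q)])
    return np.array(out)
def crop(img,x0,y0,x1,y1,k,fn):
    cv2.imwrite(fn,cv2.resize(img[y0:y1,x0:x1],None,fx=k,fy=k,interpolation=cv2.INTER_CUBIC))
E
python3 - <<'E'
from h import *
a=cv2.imread("pics/scene0.png");b=cv2.imread("pics/side0.png")
crop(a,330,130,470,240,5,"pics/s_reader.png")
crop(b,265,115,385,225,5,"pics/d_reader.png")
crop(a,190,130,290,220,6,"pics/s_stand.png")
crop(b,235,240,345,370,4,"pics/d_stand.png")
E
```

```text
(no output)
```

View pics/s_reader.png

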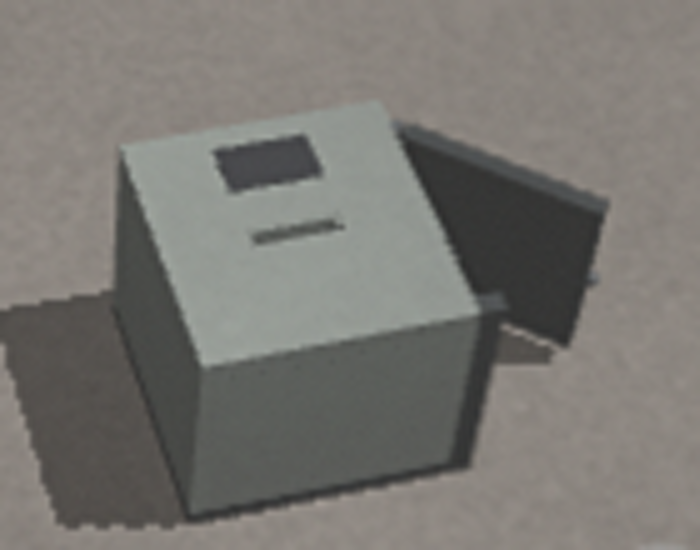

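View pics/d_reader.png

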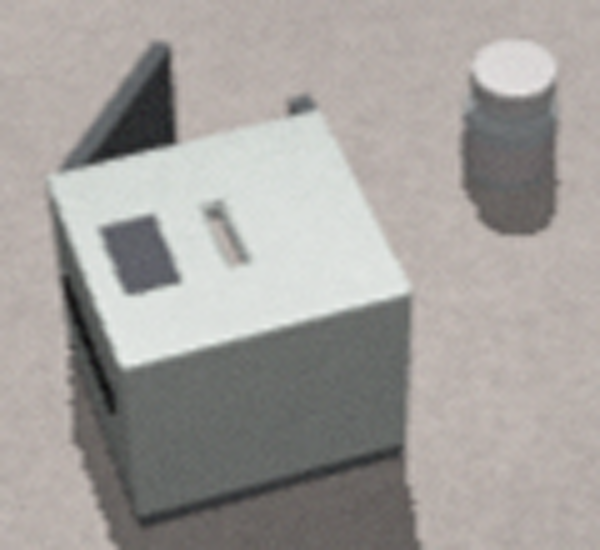

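View pics/s_stand.png

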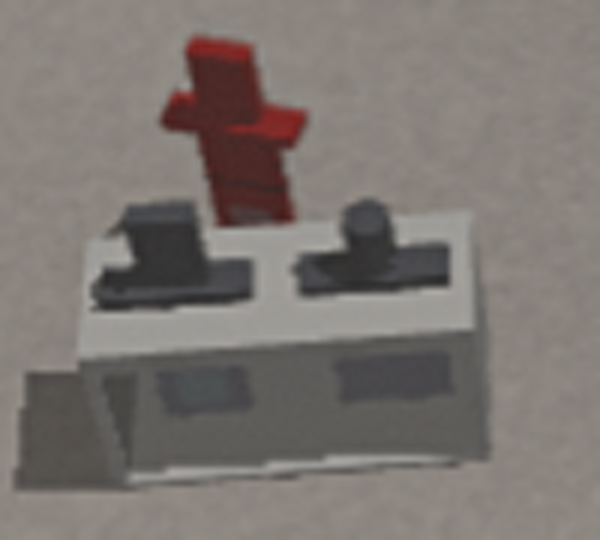

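View pics/d_stand.png

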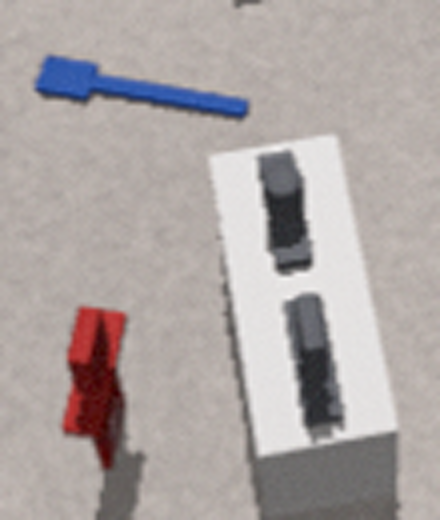

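```bash
python3 - <<'E'
from h import *
np.set_printoptions(precision=4,suppress=True)
S,D=cm("scene"),cm("side")
s=np.float64([[354.2,159.6],[406,150.2],[425.6,193],[370.6,203.4],[389.4,176.4],[451.4,170.6],[204.7,169.7],[268.3,165.3],[269.2,184.7],[203.3,189.7],[217,165]])
d=np.float64([[290.4,188.4],[275,151],[329,137.4],[347,173.2],[310.4,161.8],[298,123.8],[300.5,354],[287.25,279],[318.75,274],[334,347.5],[311.75,320]])
n="A B C D slot doortip sA sB sC sD grip".split()
T=tri(S,s,D,d)
for k,r in zip(n,T): print(k,r)
for nm,i in(("reader",range(4)),("stand",range(6,10))):
    i=list(i);c=T[i,:3].mean(0);A,B,C,E=T[i,:3]
    y=(B-A+C-E);x=(E-A+C-B)
    print(nm,c,"yaw from x",np.arctan2(x[1],x[0]),"from y",np.arctan2(-y[0],y[1]),np.linalg.norm(x)/2,np.linalg.norm(y)/2)
# depth for roof & other views
for nm,c in(("scene",S),("side",D)):
    P=cloud(c,np.load(f"pics/{nm}0.npy"));print(nm,[P[int(v),int(u)] for u,v in (s if nm=="scene" else d)[[4,10]]])
    print(atz(c,(s if nm=="scene" else d)[4],.13))
    z=.09; m=(abs(P[...,2]-.13)<.004)&(P[...,0]>.3)&(P[...,0]<.8)&(P[...,1]>-.1)&(P[...,1]<.35)
    q=P[m][:,:2].astype(np.float32);print(len(q),cv2.minAreaRect(q))
    m=(abs(P[...,2]-.09)<.004)&(P[...,0]>.3)&(P[...,0]<.8)&(P[...,1]>-.4)&(P[...,1]<-.02)
    q=P[m][:,:2].astype(np.float32);print(len(q),cv2.minAreaRect(q))
E
```

```text
A [0.502  0.0289 0.1292 0.0017]
B [0.4888 0.1678 0.1278 0.0003]
C [0.6376 0.1794 0.1281 0.0017]
D [0.6483 0.042  0.1282 0.003 ]
slot [0.5696 0.1057 0.1265 0.0022]
doortip [0.5703 0.2664 0.1195 0.002 ]
sA [ 0.439  -0.3598  0.0894  0.0001]
sB [ 0.4476 -0.1903  0.0881  0.0029]
sC [ 0.5166 -0.1938  0.0873  0.0006]
sD [ 0.5063 -0.3628  0.0866  0.0012]
grip [ 0.4735 -0.3184  0.137   0.0016]
reader [0.5692 0.1045 0.1283] yaw from x 0.08362614766231417 from y 0.08639807128477503 0.14805489202095995 0.1386869864015917
stand [ 0.4774 -0.2766  0.0879] yaw from x -0.04817577263323625 from y -0.05580811484350101 0.0682844099857144 0.16953280953301175
scene [array([0.5629, 0.1061, 0.1193]), array([ 0.4784, -0.3182,  0.1414])]
[[0.5738 0.1037 0.13  ]]
2525 ((0.5685276985168457, 0.1091739684343338), (0.15590377151966095, 0.15685585141181946), 5.411060333251953)
1109 ((0.5789051055908203, -0.2551954686641693), (0.4753569960594177, 0.1799515038728714), 13.015037536621094)
side [array([0.5693, 0.112 , 0.1244]), array([ 0.4716, -0.3177,  0.138 ])]
[[0.5686 0.1037 0.13  ]]
2254 ((0.5654115676879883, 0.11002273857593536), (0.1511218547821045, 0.15632151067256927), 4.842242240905762)
2374 ((0.571986198425293, -0.2552756071090698), (0.4677542746067047, 0.18205589056015015), 12.29515552520752)
```

```bash
cat >> h.py <<'E'
c0=np.array([.5692,.1045]);psi=.085
X=np.array([np.cos(psi),np.sin(psi)]);Y=np.array([-X[1],X[0]])
def rw(x,y): return c0+x*X+y*Y
def centre(th,al=.090,gap=0.):  # finger-block centre so its corner touches door
    c=np.array([-.065,.077])+al*np.array([np.cos(th),np.sin(th)])+(.006+gap)*np.array([-np.sin(th),np.cos(th)])
    return rw(*(c+[-.0145,.011]))
def togo(p,yaw_y,st=None):
    """shift (cm, tool axes) and rotvec to TCP position p, tool down, tool y at world yaw yaw_y"""
    st=st or get_state();R=st["orientation"]
    y=np.array([np.cos(yaw_y),np.sin(yaw_y),0]);z=np.array([0,0,-1.]);G=np.c_[np.cross(y,z),y,z]
    return np.round(R.T@(np.array(p)-st["tool_pos"])*100,2),np.round(cv2.Rodrigues(R.T@G)[0].ravel(),3)
E
python3 - <<'E'
from h import *
np.set_printoptions(precision=4,suppress=True)
S,D=cm("scene"),cm("side")
print("jar",tri(S,[[461,245]],D,[[367.5,128.5]]),"red top",tri(S,[[227,137.5]],D,[[259,319]]))
for g in (.04,.0): print(centre(.81,gap=g))
p=centre(.81,gap=.04)
print(togo([*p,.20],psi))
E
```

```text
jar [[0.7665 0.2375 0.0793 0.0023]] red top [[ 0.3748 -0.2911  0.1365  0.0025]]
[0.5029 0.2844]
[0.5341 0.2594]
(array([-39.19, -19.97,   3.07]), array([-0.002,  0.001,  1.175]))
```

```bash
python3 -m jog '[[-39.2,-20,3,0,0,1.175,-1],[-39.2,-20,3,0,0,1.175,-1],[-39.2,-20,3,0,0,1.175,-1],[-39.2,-20,3,0,0,1.175,-1],[-39.2,-20,3,0,0,1.175,-1],[-39.2,-20,3,0,0,1.175,-1],[-39.2,-20,3,0,0,1.175,-1],[-39.2,-20,3,0,0,1.175,-1],[-39.2,-20,3,0,0,1.175,-1],[-39.2,-20,3,0,0,1.175,-1],[-39.2,-20,3,0,0,1.175,-1],[-39.2,-20,3,0,0,1.175,-1]]' 60
python3 - <<'E'
from h import *
np.set_printoptions(precision=4,suppress=True)
print(togo([*centre(.81,gap=.04),.20],psi),togo([*centre(.81,gap=.04),.075],psi))
st=get_state();p,d=camera("wrist");cv2.imwrite("pics/w1.png",p[:,:,::-1]);np.save("pics/w1.npy",d)
print(st["time"],st["tool_pos"],st["q"])
p,d=camera("side");cv2.imwrite("pics/side1.png",p[:,:,::-1])
E
```

```text
time: 1.15
tool_pos: [0.5064, 0.2812, 0.2005]
orientation: [[-0.079, 0.997, 0.001], [0.997, 0.079, -0.002], [-0.002, 0.001, -1.0]]
contact_force: [0.5, 0.1, -0.1]
grip_width: 0.0
(array([ 0.35, -0.32,  0.05]), array([ 0.001,  0.002, -0.006])) (array([ 0.37, -0.33, 12.55]), array([ 0.001,  0.002, -0.006]))
1.15 [0.5064 0.2812 0.2005] [ 0.3962  0.2137 -0.173   1.1839 -0.0018  1.8878]
```

View pics/w1.png

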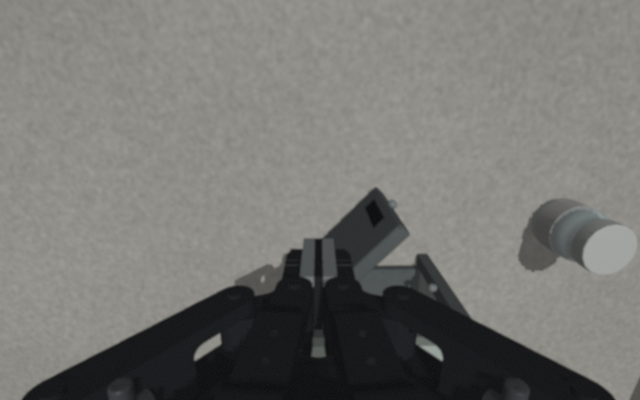

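View pics/side1.png

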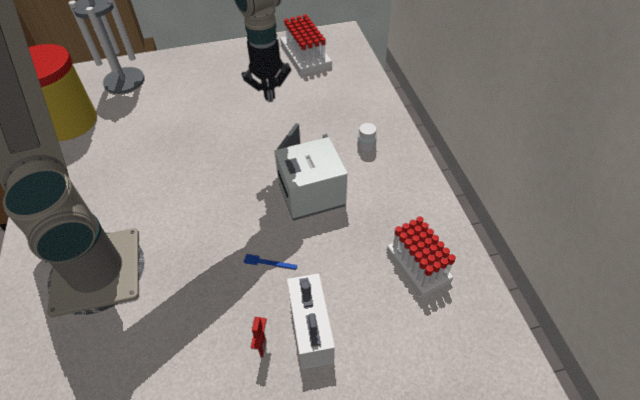

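```bash
python3 -m jog '[[0.4,-0.3,6,0,0,0,-1],[0.4,-0.3,10,0,0,0,-1],[0.4,-0.3,12,0,0,0,-1],[0.4,-0.3,12,0,0,0,-1],[0.4,-0.3,12,0,0,0,-1]]'
python3 - <<'E'
from h import *
np.set_printoptions(precision=4,suppress=True)
for th in (.81,.7,.55,.4,.28,.18,.1,.05,0,-.03): print(th,togo([*centre(th),.08],psi))
E
```

```text
time: 1.67
tool_pos: [0.4965, 0.2885, 0.0795]
orientation: [[-0.087, 0.996, -0.006], [0.996, 0.087, -0.002], [-0.002, -0.006, -1.0]]
contact_force: [0.9, 0.2, 0.4]
grip_width: -0.0002
0.81 (array([-3.23,  3.5 , -0.07]), array([-0.006,  0.002,  0.002]))
0.7 (array([-3.9 ,  4.22, -0.07]), array([-0.006,  0.002,  0.002]))
0.55 (array([-4.95,  5.08, -0.08]), array([-0.006,  0.002,  0.002]))
0.4 (array([-6.11,  5.78, -0.08]), array([-0.006,  0.002,  0.002]))
0.28 (array([-7.1 ,  6.2 , -0.08]), array([-0.006,  0.002,  0.002]))
0.18 (array([-7.96,  6.46, -0.08]), array([-0.006,  0.002,  0.002]))
0.1 (array([-8.67,  6.61, -0.08]), array([-0.006,  0.002,  0.002]))
0.05 (array([-9.12,  6.67, -0.08]), array([-0.006,  0.002,  0.002]))
0 (array([-9.56,  6.71, -0.08]), array([-0.006,  0.002,  0.002]))
-0.03 (array([-9.84,  6.73, -0.08]), array([-0.006,  0.002,  0.002]))
```

```bash
python3 -m jog '[[-1.6,1.75,0,0,0,0,-1],[-3.2,3.5,0,0,0,0,-1],[-3.9,4.2,0,0,0,0,-1],[-4.95,5.1,0,0,0,0,-1],[-6.1,5.8,0,0,0,0,-1],[-7.1,6.2,0,0,0,0,-1],[-8,6.5,0,0,0,0,-1],[-8.4,6.6,0,0,0,0,-1],[-8.4,6.6,0,0,0,0,-1]]'
python3 - <<'E'
from h import *
np.set_printoptions(precision=4,suppress=True)
for th in (.13,.1,.0,-.03): print(th,togo([*centre(th),.08],psi))
p,d=camera("scene");crop(p[:,:,::-1],330,90,490,240,4,"pics/s2.png")
p,d=camera("side");crop(p[:,:,::-1],235,60,385,210,4,"pics/d2.png")
E
```

```text
time: 2.42
tool_pos: [0.5726, 0.209, 0.0812]
orientation: [[-0.083, 0.997, -0.001], [0.997, 0.083, -0.001], [-0.001, -0.001, -1.0]]
contact_force: [-0.2, 0.1, 1.3]
grip_width: -0.0002
0.13 (array([ 0.18, -0.33,  0.12]), array([-0.001,  0.001, -0.001]))
0.1 (array([-0.09, -0.28,  0.12]), array([-0.001,  0.001, -0.001]))
0.0 (array([-0.98, -0.17,  0.12]), array([-0.001,  0.001, -0.001]))
-0.03 (array([-1.25, -0.16,  0.12]), array([-0.001,  0.001, -0.001]))
```

View pics/s2.png

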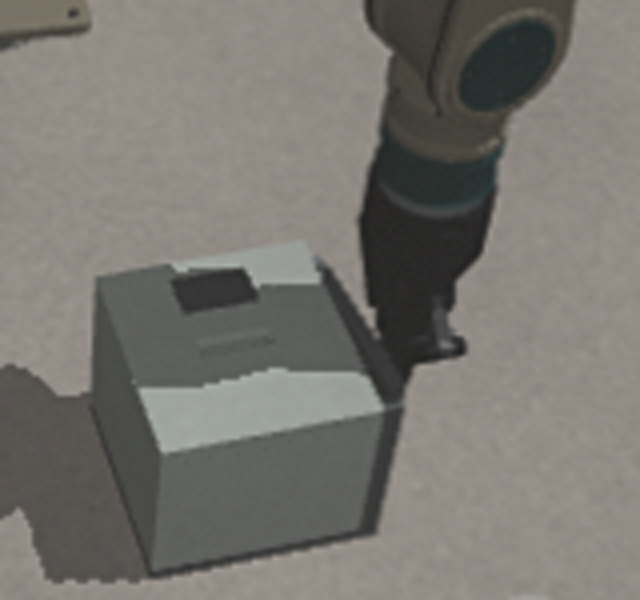

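View pics/d2.png

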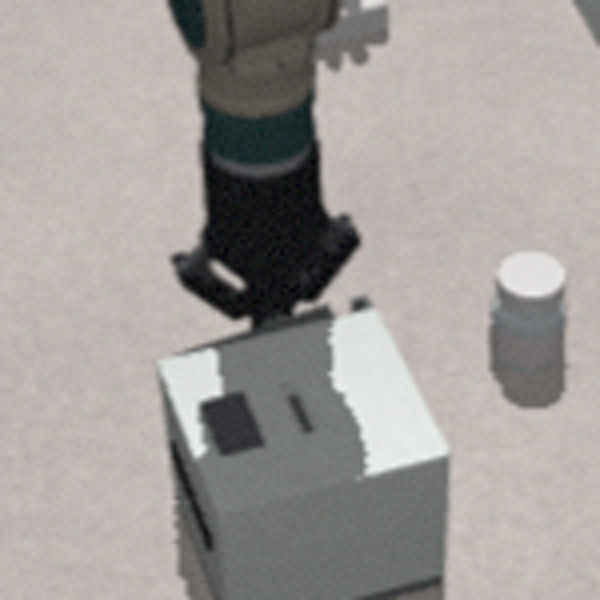

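```bash
python3 -m jog '[[-0.4,-0.2,0,0,0,0,-1],[-0.7,-0.2,0,0,0,0,-1],[-1.0,-0.2,0,0,0,0,-1],[-1.2,-0.2,0,0,0,0,-1],[-1.2,-0.2,0,0,0,0,-1],[-1.2,-0.2,0,0,0,0,-1]]'
python3 - <<'E'
from h import *
np.set_printoptions(precision=4,suppress=True)
for th in (.1,.0,-.03): print(th,togo([*centre(th),.08],psi))
p,d=camera("side");crop(p[:,:,::-1],235,60,385,210,4,"pics/d3.png")
E
```

```text
time: 3.02
tool_pos: [0.5716, 0.1986, 0.0813]
orientation: [[-0.086, 0.996, 0.0], [0.996, 0.086, -0.0], [-0.0, 0.0, -1.0]]
contact_force: [1.1, 1.3, -0.3]
grip_width: 0.0001
0.1 (array([ 0.94, -0.09,  0.13]), array([0.   , 0.   , 0.001]))
0.0 (array([0.04, 0.01, 0.13]), array([0.   , 0.   , 0.001]))
-0.03 (array([-0.23,  0.02,  0.13]), array([0.   , 0.   , 0.001]))
```

View pics/d3.png

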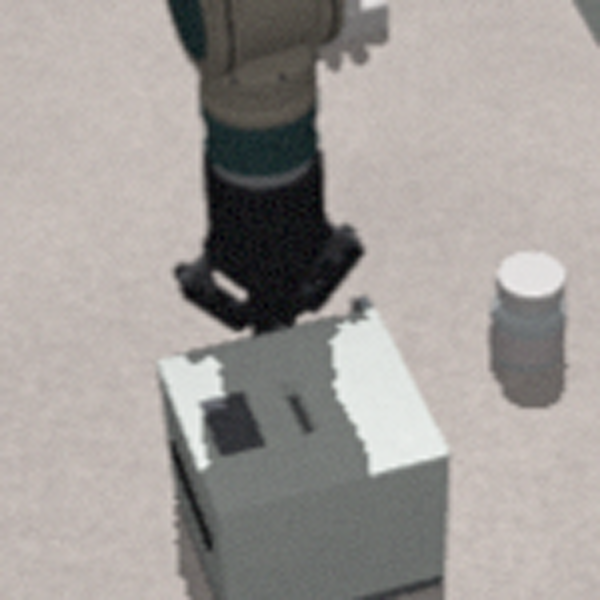

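```bash
python3 -m jog '[[-0.3,0,0,0,0,0,-1],[-0.5,0,0,0,0,0,-1],[-0.5,0,0,0,0,0,-1],[-0.5,0,0,0,0,0,-1]]'; python3 -m jog '[[-0.3,0,0,0,0,0,-1],[-0.4,0,0,0,0,0,-1],[-0.4,0,0,0,0,0,-1]]'
```

```text
time: 3.4
tool_pos: [0.5716, 0.1985, 0.0814]
orientation: [[-0.088, 0.996, -0.001], [0.996, 0.088, 0.012], [0.012, -0.0, -1.0]]
contact_force: [-1.3, 15.6, -1.3]
grip_width: -0.0002
time: 3.65
tool_pos: [0.5716, 0.1985, 0.0816]
orientation: [[-0.09, 0.996, -0.002], [0.996, 0.09, 0.021], [0.021, 0.0, -1.0]]
contact_force: [-2.1, 26.4, -2.0]
grip_width: 0.0001
```

```bash
python3 -m jog '[[1,0,0,0,0,0,-1],[4,0,0,0,0,0,-1],[6,0,-1,0,0,0,0],[8,0,-5,0,0,0,0],[8,0,-9,0,0,0,0],[8,0,-13,0,0,0,0],[8,0,-16,0,0,0,0],[8,0,-16,0,0,0,0],[8,0,-16,0,0,0,0]]'
python3 - <<'E'
from h import *
np.set_printoptions(precision=4,suppress=True)
st=get_state();print(st["tool_pos"],st["contact_force"])
p,d=camera("side");cv2.imwrite("pics/side4.png",p[:,:,::-1]);crop(p[:,:,::-1],265,115,385,225,5,"pics/d4.png")
p,d=camera("scene");cv2.imwrite("pics/scene4.png",p[:,:,::-1]);crop(p[:,:,::-1],330,130,470,240,5,"pics/s4.png")
E
```

```text
time: 4.4
tool_pos: [0.5673, 0.269, 0.2443]
orientation: [[-0.085, 0.996, 0.005], [0.996, 0.085, 0.001], [0.0, 0.005, -1.0]]
contact_force: [-0.2, 0.4, -0.2]
grip_width: 0.0429
[0.5673 0.269  0.2443] [-0.2305  0.4361 -0.1679]
```

View pics/d4.png

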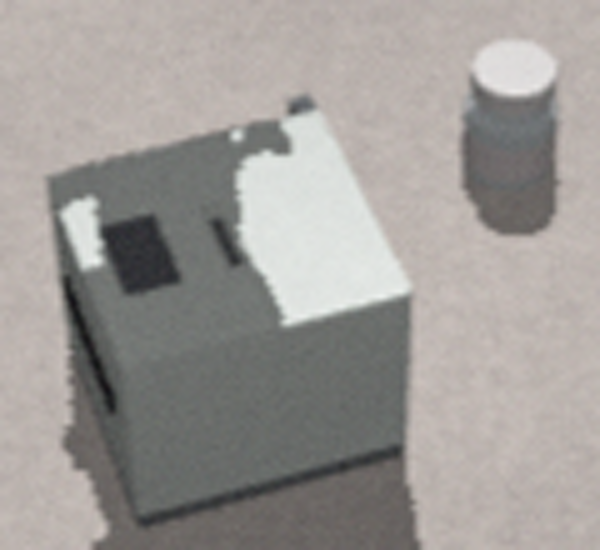

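View pics/s4.png

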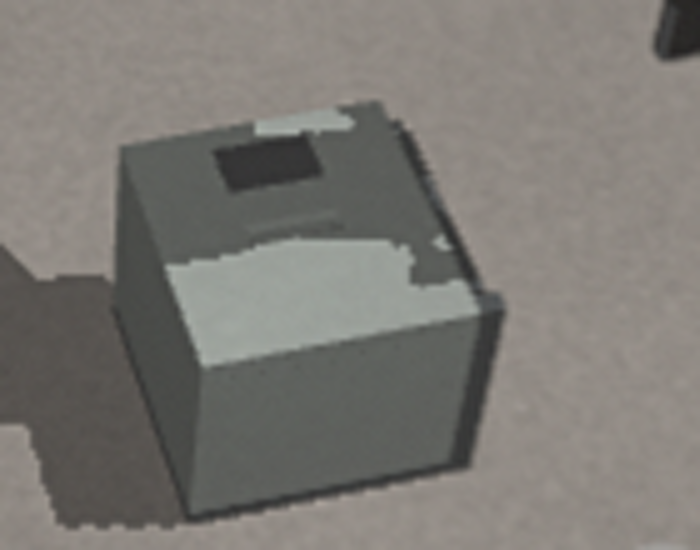

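```bash
python3 -m jog '[[-4,0,0,0,0,0,0.3],[-8,0,0,0,0,0,0.3],[-12,0,0,0,0,0,0.3],[-15,0,0,0,0,0,0.3],[-15,0,0,0,0,0,0.3],[-15,0,0,0,0,0,0.3],[-15,0,0,0,0,0,0.3]]'
cat > wv.py <<'E'
from h import *
import sys,pickle
np.set_printoptions(precision=4,suppress=True)
st=get_state();p,d=camera("wrist");f=sys.argv[1]
cv2.imwrite(f"pics/{f}.png",p[:,:,::-1]);pickle.dump((st,d),open(f"pics/{f}.pkl","wb"));print(st["time"],st["tool_pos"])
E
python3 wv.py w5; python3 -m jog '[[-2,2,-1,0,0,0,0.3],[-3,3,-2,0,0,0,0.3],[-3,3,-2,0,0,0,0.3],[-3,3,-2,0,0,0,0.3],[-3,3,-2,0,0,0,0.3]]'; python3 wv.py w6
```

```text
time: 5.08
tool_pos: [0.5774, 0.1194, 0.2395]
orientation: [[-0.084, 0.996, -0.003], [0.996, 0.084, -0.0], [0.0, -0.003, -1.0]]
contact_force: [-0.1, 0.0, 0.4]
grip_width: 0.0554
5.0833 [0.5774 0.1194 0.2395]
time: 5.55
tool_pos: [0.61, 0.0934, 0.2605]
orientation: [[-0.086, 0.996, -0.002], [0.996, 0.086, 0.0], [0.0, -0.002, -1.0]]
contact_force: [-0.5, -0.1, 0.1]
grip_width: 0.0556
5.55 [0.61   0.0934 0.2605]
```

View pics/w5.png

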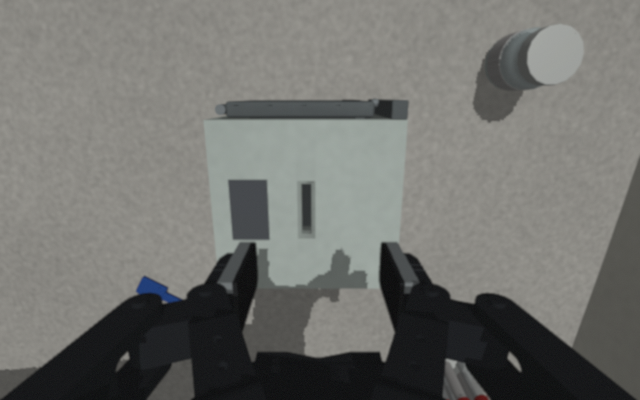

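View pics/w6.png

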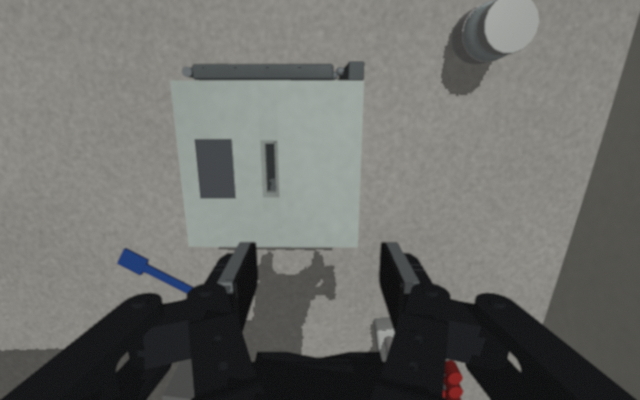

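```bash
python3 - <<'E'
from h import *
a=cv2.imread("pics/w5.png");b=cv2.imread("pics/w6.png")
A=cv2.resize(a[170:250,280:340],None,fx=6,fy=6,interpolation=2);B=cv2.resize(b[130:210,240:300],None,fx=6,fy=6,interpolation=2)
cv2.imwrite("pics/slots.png",np.hstack([A,B]))
E
```

```text
(no output)
```

View pics/slots.png

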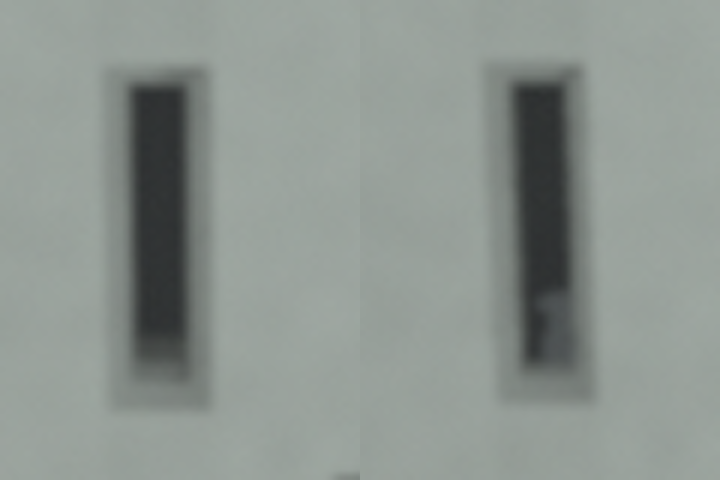

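```bash
python3 - <<'E'
from h import *
import pickle
np.set_printoptions(precision=4,suppress=True)
s5=pickle.load(open("pics/w5.pkl","rb"))[0];s6=pickle.load(open("pics/w6.pkl","rb"))[0]
f=lambda p,o:(np.float64(p)+.5)/6-.5+o
a=f([[104,67],[209,66],[212,408],[112,410]],[280,170]);b=f([[126,66],[223,64],[235,402],[140,404]],[240,130])
for x in (s5,s6):print(x["joint_velocities"].round(3))
c5,c6=cm("wrist",s5),cm("wrist",s6)
T=tri(c5,a,c6,b);print(T,T.mean(0))
for c,p in((c5,a),(c6,b)):
    q=atz(c,p,.13);print(q.mean(0)); y=q[0]+q[1]-q[2]-q[3];print("yaw",np.arctan2(-y[0],y[1]),np.linalg.norm(y)/2,np.linalg.norm(q[0]-q[1]))
# reader corners in w5/w6
for c,p in((c5,[[205,119],[407,121],[382,289]]),(c6,[[171,81],[364,81],[357,247],[189,247]])):
    q=atz(c,p,.13);print(q,q[:3:2].mean(0)); e=q[1]-q[0];print("yaw",np.arctan2(e[1],e[0]))
E
```

```text
[ 0.025 -0.003  0.015  0.001  0.001 -0.003]
[ 0.002 -0.004 -0.014 -0.001 -0.001 -0.001]
[[0.5601 0.1255 0.1265 0.0001]
 [0.5736 0.1273 0.1289 0.0004]
 [0.5779 0.0802 0.1295 0.0004]
 [0.5645 0.0785 0.1291 0.0003]] [0.569  0.1029 0.1285 0.0003]
[0.5692 0.1034 0.13  ]
yaw 0.08974225138086203 0.04751281358619113 0.013465063059296243
[0.5691 0.103  0.13  ]
yaw 0.08479030933605738 0.04739462819363695 0.013066601522868553
[[0.49   0.1673 0.13  ]
 [0.6377 0.1783 0.13  ]
 [0.6387 0.0382 0.13  ]] [0.5643 0.1028 0.13  ]
yaw 0.07468922334887987
[[0.4896 0.166  0.13  ]
 [0.6381 0.1786 0.13  ]
 [0.6492 0.0398 0.13  ]
 [0.5008 0.0266 0.13  ]] [0.5694 0.1029 0.13  ]
yaw 0.08443661543623521
```

```bash
python3 - <<'E'
from h import *
np.set_printoptions(precision=4,suppress=True)
print(togo([.475,-.319,.25],-.052))
E
```

```text
(array([-39.92, -16.98,   1.06]), array([-0.002, -0.   ,  0.139]))
```

```bash
python3 -m jog '[[-3.5,-1.5,1,0,0,0.139,0.3],[-7.5,-3.2,1,0,0,0.139,0.3],[-11.3,-4.8,1,0,0,0.139,0.3],[-15,-6.4,1,0,0,0.139,0.3],[-18.8,-8,1,0,0,0.139,0.3],[-22.5,-9.6,1,0,0,0.139,0.3],[-26.2,-11.2,1,0,0,0.139,0.3],[-30,-12.8,1,0,0,0.139,0.3],[-33.7,-14.4,1,0,0,0.139,0.3],[-37,-16,1,0,0,0.139,0.3],[-39.9,-17,1,0,0,0.139,0.3],[-39.9,-17,1,0,0,0.139,0.3]]'
python3 -m jog '[[0,0,0,0,0,0,0.1],[0,0,0,0,0,0,0.1],[0,0,0,0,0,0,0.1]]'
python3 wv.py w7;  python3 -m jog '[[-2,3,0,0,0,0,0.1],[-3,4,0,0,0,0,0.1],[-3,4,0,0,0,0,0.1],[-3,4,0,0,0,0,0.1],[-3,4,0,0,0,0,0.1]]'; python3 wv.py w8
```

```text
time: 6.6
tool_pos: [0.4739, -0.3235, 0.2506]
orientation: [[0.059, 0.998, -0.001], [0.998, -0.059, -0.002], [-0.002, -0.001, -1.0]]
contact_force: [-0.2, -1.1, 0.5]
grip_width: 0.0555
time: 6.85
tool_pos: [0.4755, -0.318, 0.251]
orientation: [[0.052, 0.999, -0.001], [0.999, -0.052, 0.001], [0.001, -0.001, -1.0]]
contact_force: [-0.3, 1.0, -0.4]
grip_width: 0.0468
6.85 [ 0.4755 -0.318   0.251 ]
time: 7.32
tool_pos: [0.5135, -0.3505, 0.2513]
orientation: [[0.053, 0.999, -0.001], [0.999, -0.053, 0.001], [0.001, -0.001, -1.0]]
contact_force: [-0.2, 0.3, 0.1]
grip_width: 0.0466
7.3167 [ 0.5135 -0.3505  0.2513]
```

View pics/w7.png

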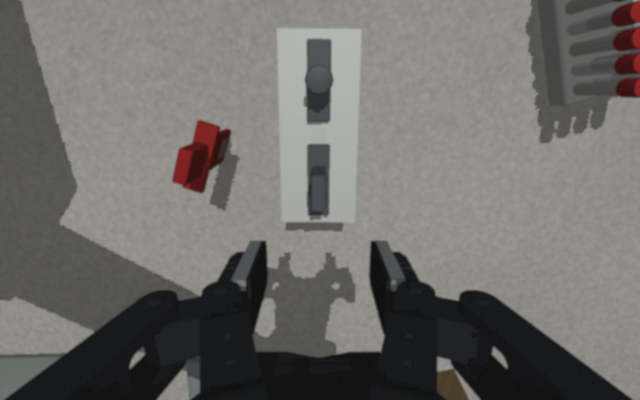

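View pics/w8.png

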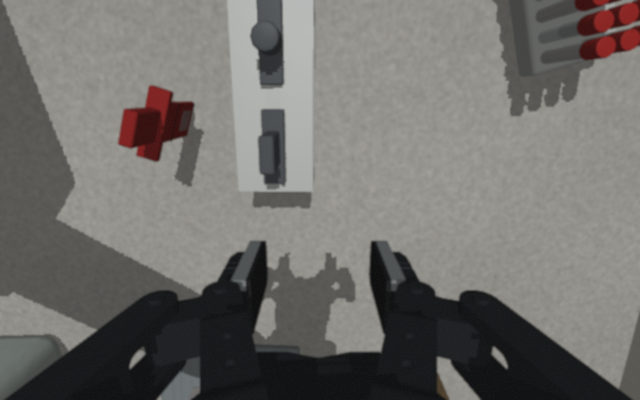

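```bash
python3 - <<'E'
from h import *
a=cv2.imread("pics/w7.png");b=cv2.imread("pics/w8.png")
A=cv2.resize(a[135:225,290:350],None,fx=6,fy=6,interpolation=2);B=cv2.resize(b[105:195,240:300],None,fx=6,fy=6,interpolation=2)
cv2.imwrite("pics/grips.png",np.clip(np.hstack([A,B])*2.0,0,255).astype(np.uint8))
E
```

```text
(no output)
```

View pics/grips.png

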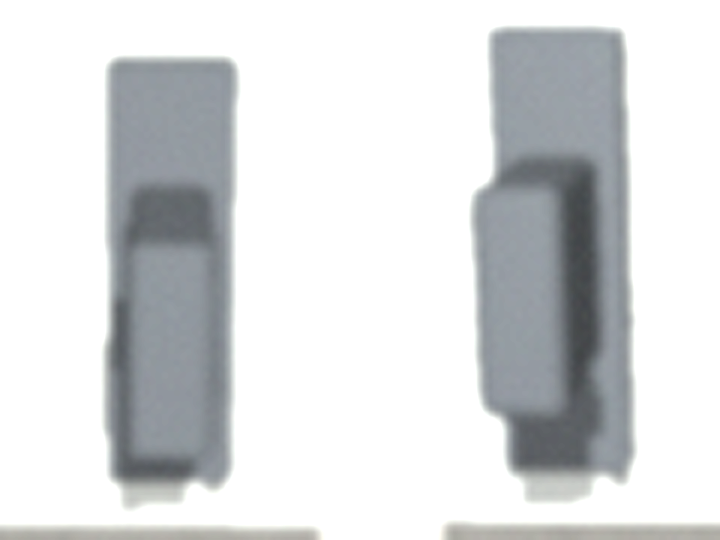

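```bash
python3 - <<'E'
from h import *
import pickle
np.set_printoptions(precision=4,suppress=True)
s5=pickle.load(open("pics/w7.pkl","rb"))[0];s6=pickle.load(open("pics/w8.pkl","rb"))[0]
f=lambda p,o:(np.float64(p)+.5)/6-.5+o
a=f([[131,242],[211,242],[208,458],[133,460]],[290,135]);b=f([[117,188],[197,182],[207,410],[128,412]],[240,105])
c5,c6=cm("wrist",s5),cm("wrist",s6)
T=tri(c5,a,c6,b);print(T,T.mean(0))
for c,p in((c5,a),(c6,b)):
    q=atz(c,p,.14);print(q.mean(0)); y=q[0]+q[1]-q[2]-q[3];print("yaw",np.arctan2(-y[0],y[1]),np.linalg.norm(y)/2,np.linalg.norm(q[0]-q[1]))
    e=atz(c,([[278,28],[361,28],[355,222],[282,222]] if c is c5 else [[238,190],[312,192]]),.09);print(e)
print(togo([.475,-.3195,.16],-.052)); print(get_state()["time"])
E
```

```text
[[ 0.4712 -0.3061  0.1352  0.0001]
 [ 0.4817 -0.3057  0.1386  0.0003]
 [ 0.4801 -0.3352  0.1377  0.0008]
 [ 0.4701 -0.3346  0.1387  0.0006]] [ 0.4758 -0.3204  0.1375  0.0005]
[ 0.4757 -0.3199  0.14  ]
yaw -0.054191091181031326 0.02940862723188108 0.010264811890901672
[[ 0.4494 -0.1911  0.09  ]
 [ 0.5176 -0.1946  0.09  ]
 [ 0.5089 -0.3646  0.09  ]
 [ 0.4389 -0.361   0.09  ]]
[ 0.4763 -0.3199  0.14  ]
yaw -0.048193282013923394 0.028755492876440636 0.010024072367117916
[[ 0.4382 -0.3596  0.09  ]
 [ 0.5073 -0.3652  0.09  ]]
(array([ 2.9 , -3.99,  9.14]), array([-0.001, -0.001, -0.001]))
7.3667
```

```bash
python3 -m jog '[[2.9,-3.9,0,0,0,0,0.1],[2.9,-3.9,3,0,0,0,0.1],[2.9,-3.9,6,0,0,0,0.1],[2.9,-3.9,7,0,0,0,0.1],[2.9,-3.9,7,0,0,0,0.1],[2.9,-3.9,7,0,0,0,0.1]]' 60
python3 - <<'E'
from h import *
np.set_printoptions(precision=4,suppress=True)
print(togo([.4759,-.320,.107],-.052))
E
```

```text
time: 7.87
tool_pos: [0.4762, -0.3206, 0.1816]
orientation: [[0.054, 0.999, -0.0], [0.999, -0.054, 0.0], [0.0, -0.0, -1.0]]
contact_force: [0.3, -0.7, 0.9]
grip_width: 0.0468
(array([ 0.05, -0.03,  7.46]), array([-0.   , -0.   , -0.002]))
```

```bash
python3 -m jog '[[0,0,2.5,0,0,0,0.1],[0,0,5,0,0,0,0.1],[0,0,6.8,0,0,0,0.1],[0,0,7.3,0,0,0,0.1],[0,0,7.3,0,0,0,0.1],[0,0,7.3,0,0,0,0.1]]'
python3 -m jog '[[0,0,0,0,0,0,-1],[0,0,0,0,0,0,-1],[0,0,0,0,0,0,-1],[0,0,0,0,0,0,-1],[0,0,0,0,0,0,-1],[0,0,0,0,0,0,-1],[0,0,0,0,0,0,-1],[0,0,0,0,0,0,-1]]'
```

```text
time: 8.37
tool_pos: [0.4776, -0.3219, 0.1101]
orientation: [[0.054, 0.999, 0.002], [0.999, -0.054, -0.002], [-0.002, 0.002, -1.0]]
contact_force: [0.4, 0.2, -0.8]
grip_width: 0.0467
time: 9.03
tool_pos: [0.4772, -0.3216, 0.1098]
orientation: [[0.054, 0.999, 0.002], [0.999, -0.054, -0.002], [-0.002, 0.002, -1.0]]
contact_force: [-0.9, 0.3, 4.7]
grip_width: 0.0111
```

```bash
python3 -m jog '[[0,0,-0.5,0,0,0,-1],[0,0,-1.5,0,0,0,-1],[0,0,-3,0,0,0,-1],[0,0,-5.5,0,0,0,-1],[0,0,-8.5,0,0,0,-1],[0,0,-11.5,0,0,0,-1],[0,0,-14.5,0,0,0,-1],[0,0,-16.5,0,0,0,-1],[0,0,-17,0,0,0,-1],[0,0,-17,0,0,0,-1],[0,0,-17,0,0,0,-1]]' 80
python3 wv.py w9
python3 - <<'E'
from h import *
p,d=camera("side");cv2.imwrite("pics/side9.png",p[:,:,::-1])
p,d=camera("scene");cv2.imwrite("pics/scene9.png",p[:,:,::-1])
print(togo([.5691,.1032,.28],.086))
E
```

```text
time: 9.95
tool_pos: [0.4759, -0.3204, 0.2773]
orientation: [[0.054, 0.999, -0.001], [0.999, -0.054, 0.001], [0.001, -0.001, -1.0]]
contact_force: [0.1, 0.6, -1.8]
grip_width: 0.0109
9.95 [ 0.4759 -0.3204  0.2773]
(array([42.76,  7.08, -0.32]), array([-0.003, -0.003, -0.14 ]))
```

View pics/w9.png

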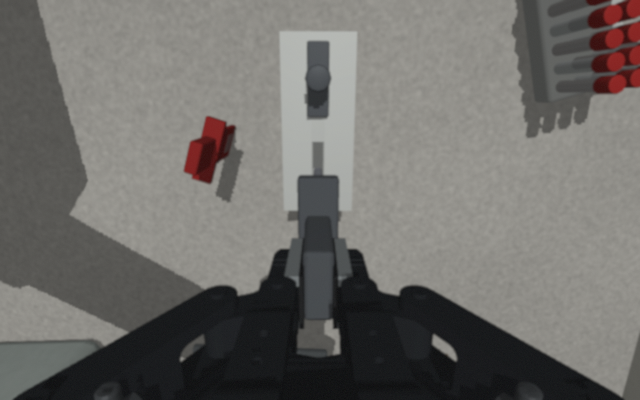

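View pics/scene9.png

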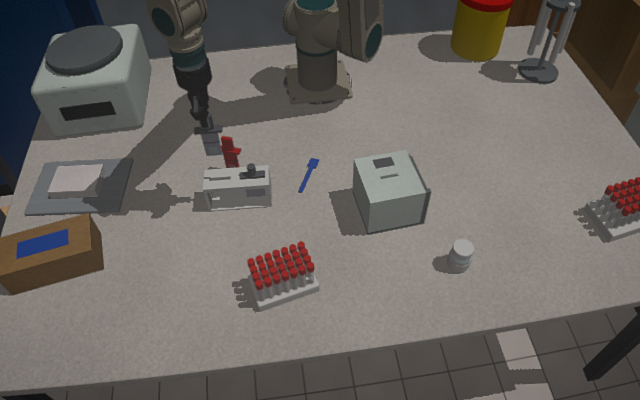

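View pics/side9.png

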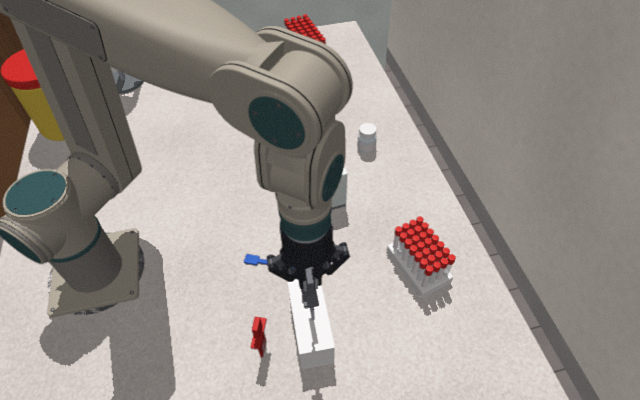

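```bash
python3 - <<'E'
from h import *
import pickle
np.set_printoptions(precision=4,suppress=True)
st,d=pickle.load(open("pics/w9.pkl","rb"));c=cm("wrist",st)
for uv,z in(([[299,177],[338,177]],.2773-.0998+.088),([[303,218],[332,218],],.2773-.0998+.13)):
    q=atz(c,uv,z);print((q-st["tool_pos"])@st["orientation"]*1000)
a=cv2.imread("pics/w9.png");crop(a,270,165,370,335,4,"pics/w9c.png")
E
python3 -m jog '[[3,0.5,0,0,0,-0.01,-1],[6.5,1,0,0,0,-0.02,-1],[10,1.7,0,0,0,-0.035,-1],[14,2.3,0,0,0,-0.05,-1],[18,3,0,0,0,-0.06,-1],[22,3.6,0,0,0,-0.07,-1],[26,4.3,0,0,0,-0.085,-1],[30,5,0,0,0,-0.1,-1],[34,5.6,0,0,0,-0.11,-1],[37.5,6.2,0,0,0,-0.12,-1],[40.5,6.7,0,0,0,-0.13,-1],[42.7,7.1,0,0,0,-0.14,-1]]'
python3 -m jog '[[0,0,0,0,0,0,-1],[0,0,0,0,0,0,-1],[0,0,0,0,0,0,-1]]'
```

```text
[[34.4213 -8.5701 11.8512]
 [34.4308  9.7382 11.8293]]
[[ 29.4128  -4.9494 -30.1578]
 [ 29.4199   5.3164 -30.1701]]
time: 11.1
tool_pos: [0.5695, 0.1045, 0.2764]
orientation: [[-0.089, 0.996, -0.003], [0.996, 0.089, 0.0], [0.001, -0.003, -1.0]]
contact_force: [-0.1, -1.0, -1.5]
grip_width: 0.011
time: 11.35
tool_pos: [0.5695, 0.1013, 0.2769]
orientation: [[-0.086, 0.996, -0.003], [0.996, 0.086, -0.001], [-0.0, -0.003, -1.0]]
contact_force: [-0.0, -0.2, -1.5]
grip_width: 0.0111
```

View pics/w9c.png

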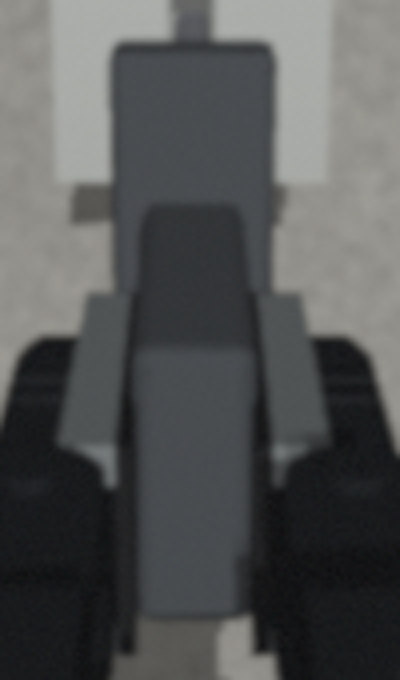

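```bash
python3 -m jog '[[0,0,1,0,0,0,-1],[0,0,2,0,0,0,-1],[0,0,3,0,0,0,-1],[0,0,3.5,0,0,0,-1],[0,0,3.5,0,0,0,-1],[0,0,3.5,0,0,0,-1]]'
python3 wv.py w10
python3 - <<'E'
from h import *
p,d=camera("side");cv2.imwrite("pics/side10.png",p[:,:,::-1]);a=cv2.resize(p[80:200,265:360,::-1],None,fx=4,fy=4,interpolation=2)
p,d=camera("scene");cv2.imwrite("pics/scene10.png",p[:,:,::-1]);b=cv2.resize(p[90:210,345:440,::-1],None,fx=4,fy=4,interpolation=2)
cv2.imwrite("pics/c10.png",np.hstack([a,b]))
print(togo([.5688,.1018,.20],.086))
E
```

```text
time: 11.85
tool_pos: [0.5698, 0.1013, 0.2425]
orientation: [[-0.085, 0.996, -0.002], [0.996, 0.085, -0.0], [0.0, -0.002, -1.0]]
contact_force: [-0.1, -0.1, -0.7]
grip_width: 0.0107
11.85 [0.5698 0.1013 0.2425]
(array([ 0.03, -0.2 ,  4.39]), array([ 0.001,  0.   , -0.   ]))
```

View pics/w10.png

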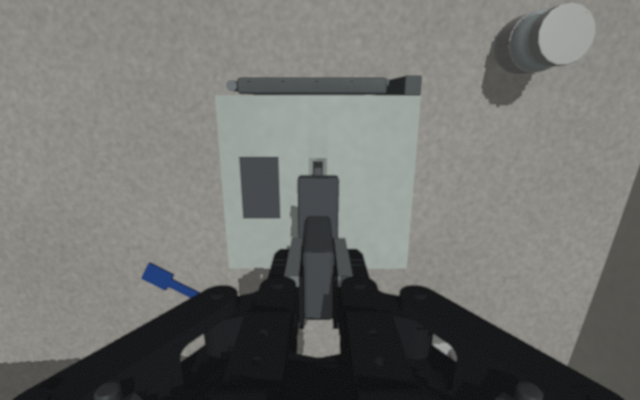

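View pics/c10.png

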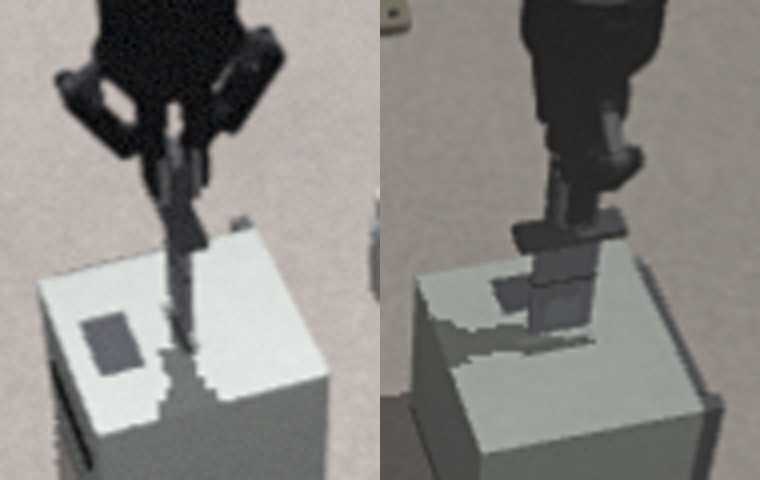

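```bash
python3 - <<'E'
from h import *
a=cv2.imread("pics/w10.png");crop(a,285,145,355,235,6,"pics/w10c.png")
E
```

```text
(no output)
```

View pics/w10c.png

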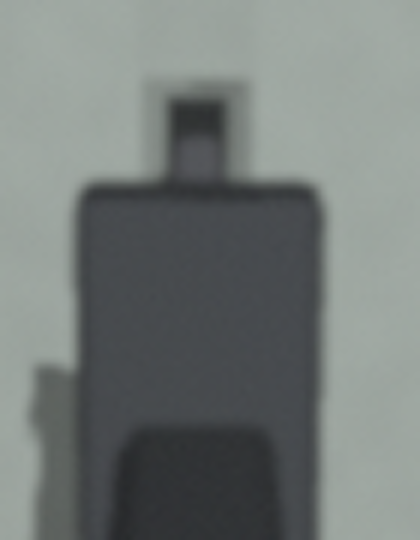

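```bash
python3 - <<'E'
from h import *
import pickle
np.set_printoptions(precision=2,suppress=True)
st,d=pickle.load(open("pics/w10.pkl","rb"));c=cm("wrist",st)
f=lambda p:(np.float64(p)+.5)/6-.5+[285,145]
for uv,z in(([[143,79],[249,79]],.13),([[77,187],[322,187]],.2425-.0998+.088)):
    q=(atz(c,f(uv),z)-st["tool_pos"])@st["orientation"]*1000;print(q,q.mean(0))
E
```

```text
[[ 25.79  -7.09 112.5 ]
 [ 25.8    6.4  112.48]] [ 25.79  -0.35 112.49]
[[34.99 -9.4  11.8 ]
 [35.    9.74 11.77]] [35.    0.17 11.79]
```

```bash
python3 -m jog '[[0,-0.04,0.5,0,0,0,-1],[0,-0.04,1,0,0,0,-1],[0,-0.04,1.5,0,0,0,-1],[0,-0.04,2,0,0,0,-1],[0,-0.04,2.5,0,0,0,-1],[0,-0.04,2.5,0,0,0,-1],[0,-0.04,2.5,0,0,0,-1]]'
```

```text
time: 12.58
tool_pos: [0.5695, 0.1017, 0.2176]
orientation: [[-0.086, 0.996, -0.001], [0.996, 0.086, -0.0], [-0.0, -0.001, -1.0]]
contact_force: [-0.1, 0.8, -0.5]
grip_width: 0.0104
```

```bash
python3 -m jog '[[0,0,0.5,0,0,0,-1],[0,0,1,0,0,0,-1],[0,0,1.6,0,0,0,-1],[0,0,2.2,0,0,0,-1],[0,0,2.8,0,0,0,-1],[0,0,3.2,0,0,0,-1],[0,0,3.2,0,0,0,-1],[0,0,3.2,0,0,0,-1]]'
python3 wv.py w11
python3 - <<'E'
from h import *
p,d=camera("side");cv2.imwrite("pics/side11.png",p[:,:,::-1]);a=cv2.resize(p[80:200,265:360,::-1],None,fx=4,fy=4,interpolation=2)
p,d=camera("scene");cv2.imwrite("pics/scene11.png",p[:,:,::-1]);b=cv2.resize(p[90:210,345:440,::-1],None,fx=4,fy=4,interpolation=2)
cv2.imwrite("pics/c11.png",np.hstack([a,b]))
E
```

```text
time: 13.25
tool_pos: [0.5696, 0.1016, 0.1858]
orientation: [[-0.086, 0.996, -0.001], [0.996, 0.086, -0.0], [-0.0, -0.001, -1.0]]
contact_force: [-0.2, -0.2, -1.5]
grip_width: 0.0112
13.25 [0.5696 0.1016 0.1858]
```

View pics/c11.png

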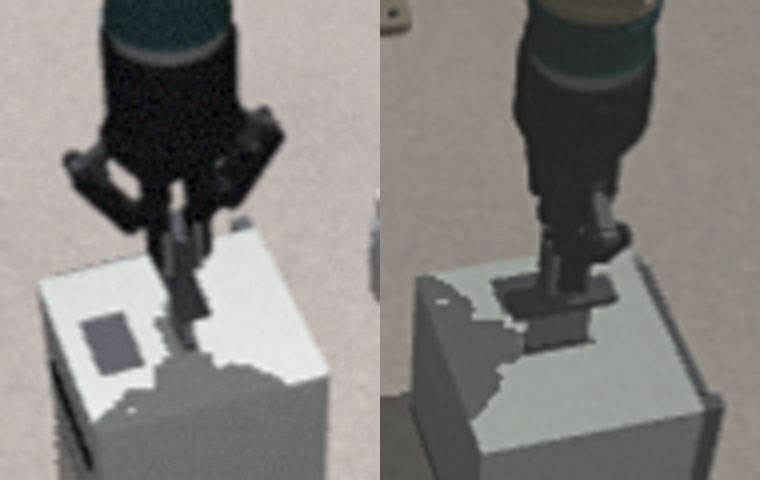

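View pics/w11.png

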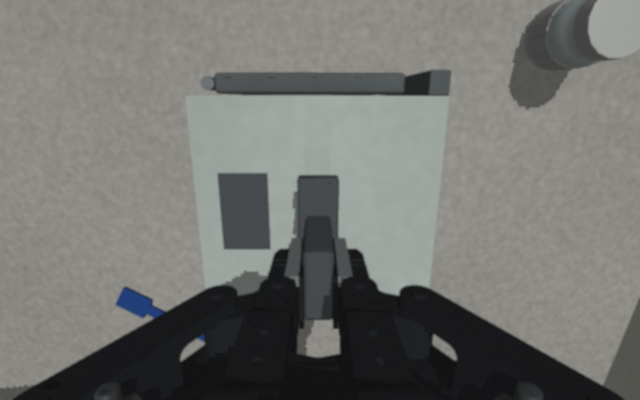

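```bash
python3 - <<'E'
from h import *
a=cv2.imread("pics/scene11.png");c=cm("scene")
b=cv2.resize(a[150:185,362:412],None,fx=14,fy=14,interpolation=2)
cv2.imwrite("pics/c12.png",np.clip(b*1.8,0,255).astype(np.uint8))
ce=np.array([.5692,.1032]);x=np.array([.996,.086]);y=np.array([-.086,.996])
for nm,dx,dy,z in(("collar top -y",.010,-.033,.174),("collar top +y",.010,.033,.174),("collar bot -y",.010,-.033,.166),("collar bot +y",.010,.033,.166),("roofline -y",.003,-.02,.13),("roofline +y",.003,.02,.13),("line+y",.003,.02,.131),("z .14",.003,.02,.14)):
    p=ce+dx*x+dy*y;print(nm,((proj(c,[*p,z])[0]+.5-[362,150])*14-.5).round(0))
s=get_state();print(s["time"],s["tool_pos"],s["contact_force"],s["joint_velocities"])
E
```

```text
collar top -y [237. 260.]
collar top +y [603. 193.]
collar bot -y [234. 292.]
collar bot +y [598. 225.]
roofline -y [279. 390.]
roofline +y [494. 350.]
line+y [495. 346.]
z .14 [500. 312.]
13.4 [0.57011431 0.10169908 0.18664741] [-0.19193217  0.49007781 -1.84494833] [-0.00117588 -0.00258142  0.00025858 -0.00041901  0.00146298 -0.00114273]
```

View pics/c12.png

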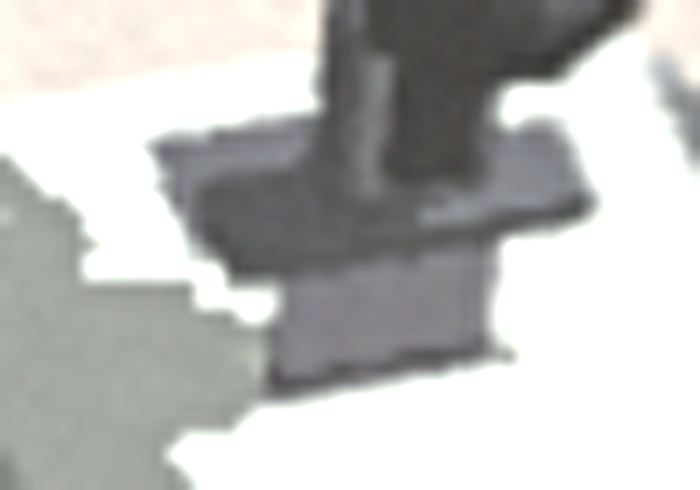

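```bash
python3 -m jog '[[0,0,0.1,0,0,0,-1],[0,0,0.2,0,0,0,-1],[0,0,0.2,0,0,0,-1],[0,0,0.2,0,0,0,-1],[0,0,0.2,0,0,0,-1],[0,0,0.2,0,0,0,-1]]'
python3 - <<'E'
from h import *
p,d=camera("scene");b=cv2.resize(p[150:185,362:412,::-1],None,fx=14,fy=14,interpolation=2)
cv2.imwrite("pics/c13.png",np.clip(b*1.8,0,255).astype(np.uint8));cv2.imwrite("pics/scene13.png",p[:,:,::-1])
E
```

```text
time: 13.9
tool_pos: [0.57, 0.1017, 0.1844]
orientation: [[-0.086, 0.996, 0.0], [0.996, 0.086, 0.0], [-0.0, 0.0, -1.0]]
contact_force: [0.5, -0.1, -1.9]
grip_width: 0.011
```

View pics/c13.png

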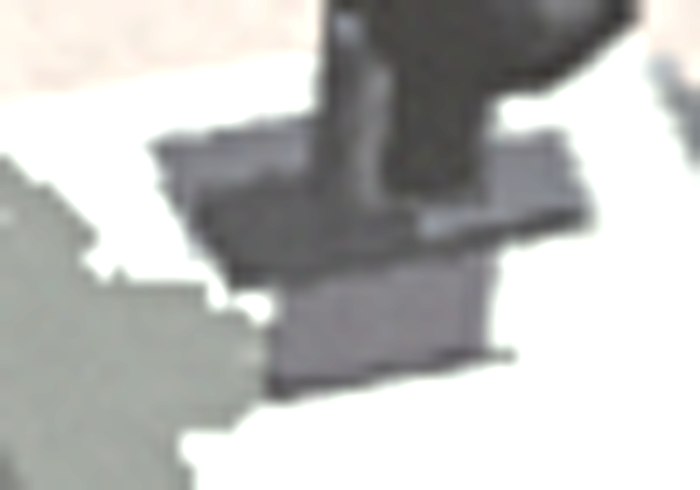

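View pics/scene13.png

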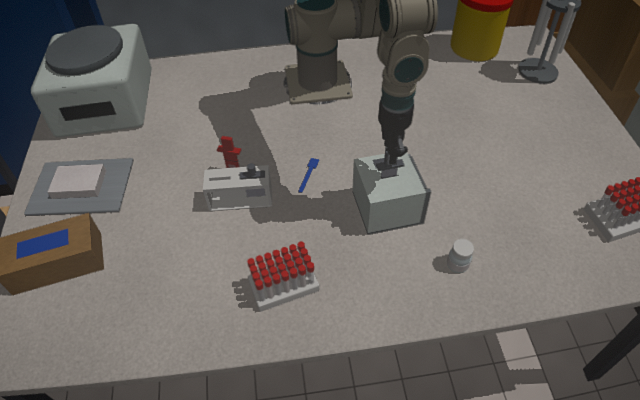

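The line sits at roof level (crop rows ~385–355), the door is flush, and the other objects are where they were.

```bash
python3 -c "
from plant import *
print(job_done())"
```

```text
the job is handed in; nothing more can be done
None
```

I pushed the reader's door shut, took the check plate from the stand, and lowered its blade through the roof slot. I handed the job in at about 14 s, still holding the plate. No verdict was reported.

- **Door:** It stopped hard at the shut position, where the push rose to 26 N with no further movement, well past the catch's 9 N. It stayed flush in the wrist, scene and side pictures after I backed off.
- **Blade depth:** The scene picture shows the dark line at the roof. By the arm's reading about 45 mm of blade is below the roof. The camera put the collar about 3 mm higher than that reading before I lowered it the last 2 mm, so the true depth is probably 42–45 mm, inside the 33–57 mm range.
- **Alignment:** Just before insertion the plate and slot centres agreed to within about 1 mm. Contact force stayed under 2 N during insertion.
- **Grip:** The opening reads 11 mm on the 12 mm grip, with 80 N commanded. I did not measure the finger force on the plate itself.
- **Other objects:** The spare plate, tube rack, jar, scoop and red look-alike appear unmoved in the last scene picture. I checked this by eye only.

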